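# Refit the turning handle of the hand chopper

### The job

Take the red turning handle out of its blue stand and put its square shaft down through the round hole in the chopper's lid; turn it under a light push until you feel it match the square socket of the hub inside, and let it slide fully home, collar flush on the lid's red boss. Work gently and never force it against the chopper. Let go of the handle at the end, and leave the mug, jar and bowl where they are.

Things in the scene. Friction and masses are not known exactly. Their poses are not given: they have to be found in the camera images.
- handle: The loose turning handle, red with a steel shaft, about 140 g (varies). Origin: centre of the underside of its round collar, z up along its axis. Collar 48 mm across, 8 mm thick; above it a neck 20 mm across and a T-bar; below it a square shaft. Starts upright in the stand, the collar resting on the stand's top.
- handle_grip (a point): Middle of the T-bar, on the handle's axis, 41 mm above the collar's underside. The bar is 64 mm long (handle x), 16 mm thick (handle y) and reaches from 28 to 54 mm above the collar's underside; pinch it across the 16 mm from above.
- shaft_tip (a point): Centre of the end face of the handle's square shaft, 53 mm below the collar's underside. The shaft is 18 x 18 mm, flats parallel to the handle's x and y (so to the T-bar), all edges rounded by 2.5 mm, also at the foot.
- stand: Fixed blue draining stand on a white 120 mm square tray, 100 x 100 mm, top face 70 mm above the counter; origin at its centre at counter level. A 34 mm round hole goes right through its 10 mm top plate, hollow below; the handle hangs in it.
- chopper: Hand chopper, stuck to the counter (it cannot move): clear bowl, white lid 166 mm across with its top at 108 mm, a red boss in the middle, two red clips at the lid's edge on its x axis. Origin: centre of the foot at counter level, z up. Pushing with more than 40 N between handle and chopper counts as forcing.
- lid_bore (a point): Centre of the mouth of the hole in the lid, on the top face of the red boss (64 mm across), 115 mm above the counter. Round bore 30 mm across, 28 mm deep; the blade hub lies 2 mm below its lower end. Axes as the chopper's. The collar's underside must end here.
- hub_top (a point): On the bore's axis 30 mm below the mouth: top of the unloaded grey hub, 25 mm tall, with a 20 mm square socket right through. Not matched, the collar stands 23 mm above the boss. This point's axes are the chopper's: the socket's own angle is not measured; it is turned 0.3 to 1.27 rad (about +z) from them, new each time, and matches every quarter turn.
- hub_under (a point): Underside of the unloaded hub, 25 mm below its top. The hub stays at its angle when rubbed (turns only above about 0.06 N m) and sits on a soft spring: it starts to give at about 1.6 N, then 0.7 N per mm, to a hard stop 8 mm down at about 7 N. Pushed down and then matched, it springs back up and the push vanishes.
- mug: Blue mug, 80 mm across, 92 mm tall, handle at its y side; origin at the centre of its underside. Leave alone.
- jar: Amber glass jar with a green cap, 72 mm across, 105 mm tall; origin at the centre of its underside. Leave alone.
- bowl: White bowl, 110 mm across, 50 mm tall; origin at the centre of its underside. Leave alone.
Things that resemble listed ones, but are neither listed nor needed, are in the scene too. Of the things like the handle, leave any that is purple; of the rest the larger one is meant.

How it is judged:
By the outcome, as a careful person would: the job done as asked, in the order asked, and still so for the second after the job is handed in, with the robot touching nothing.
It also fails if it takes over 64 s, if anything falls off the work surface, if the arm or the gripper's body presses on something with over 40 N, if the wrist force passes 120 N, or if a joint passes its speed limit or range.

### The arm

A 6-joint arm with a two-finger parallel gripper is mounted at the origin on the work surface. World frame = base frame: x ahead of the robot, y to its left, z up, the work surface at z = 0. Lengths are in m, angles in rad, forces in N, time in s.
With the tool pointing down it reaches from about 0.425 to 0.95 m from the base axis. Payload 14.7 kg.
Tool frame: the origin (TCP) lies at the very end of the fingers, on their centre line; the grasp point (between the pads) lies 19 mm behind it; z points along the fingers, y is the line along which they close (so a half turn about z gives the same grasp; the last joint's range is limited). The gripper opens to 85 mm and grips with 20 to 120 N. Pads are 22 mm wide; open, the fingers measure 114 mm over their backs; the gripper's body (76 mm by 85 mm) begins 54 mm behind the grasp point. The pads swing forward as they close: fully open they stand 13 mm farther back than shut.
Start: joints at [-1.262, 0.48, 1.596, -0, 1.065, -0.047], TCP at [0.226, -0.609, 0.231] pointing down, gripper open.
Joint ranges: [-2.75, 2.75], [-0.82, 2.05], [0.23, 2.67], [-1.56, 4.7], [0.09, 2.69], [-2.92, 2.92]. Speed limits (rad/s): [1.89, 1.89, 2.39, 3.01, 3.01, 3.01].

### API

Orientations are given as a unit quaternion [x, y, z, w].
In Python, from bench import get_obs, vision, ticket gives the robot as it stands.
- The arm moves only by the tool servo_tool, never from a script. Its argument "deltas" is a list of rows, each a list of 7 numbers: the turn, a rotation vector about the tool's x, y, z in rad, then the shift along the tool's x, y, z in mm, then the finger opening in mm, from 0 to 85.4. A call has 1 to 12 rows; each row shifts and turns the commanded pose from where the row before left it, along the tool's axes as they then stand; what a row does not reach is not made up. A row lasts 1/8 s, in which the tool goes at most 62.5 mm and 10.7 degrees, less where a joint would pass 70% of its speed; a pose out of reach is approached as far as the arm can. A call is refused whole if a number of a shift passes 62.5 or a number of a turn 0.188, either way. A call with a gripper value outside its range is refused whole. The fingers move at their own pace and stop on an object; "newtons" is the grip in N (left out, the last holds). Time passes only in rows, so rows that do not move let the fingers close. It gives the time, the measured TCP pose, the force, the opening and the grip force at its end, in the units of the state.
- get_obs(): the state, without advancing time (a new reading comes with each control period).
- vision.read_camera(name): name is "scene" or "top" or "wrist"; returns a dict with "color" (420x560x3 uint8, red, green, blue), "range_z" (420x560 float32, m along the optical axis (not along the pixel's ray), 0 where there is no reading), "intrinsics" (3x3 intrinsics, pixels), "rvec" (rotation vector, rad) and "tvec" (3), from world to camera coordinates, as OpenCV has them; the wrist camera has in their place "mount" (4x4, takes a point from camera to tool coordinates, whose origin is the TCP and whose axes are the flange's). Camera axes: x right, y down, z forward; pixel columns grow to the right and rows downward; lengths in m; the calibration is good to about 2 mm. A picture is of the moment at which its call begins: read the wrist's pose just before it.
- ticket.hand_in(): hands the job in; it is judged then, once.
The state is a dict: "t": time; "joint_positions": joint angles; "joint_vel": joint speeds; "joint_torque": joint torques, N m; "position": TCP position; "tcp_rot": TCP orientation; "force": force on the tool from outside, world axes, zero at the start; "torque": the same for the moment, N m; "grip_width": finger opening in m; "finger_force": force on a finger pad.
Only numpy, scipy, OpenCV 4.12 (cv2) and the standard library are available. Lean on these libraries where they do the work, as an engineer would, in place of code of your own. Each camera call takes 0.05 s, during which the arm holds its last target. There are 200 camera calls.

## Working session

There is one attempt and no reset: what is moved stays moved. The work goes in short steps, Python scripts to look and compute and a tool call to move; the robot and the scene stay as the last step left them, time stands still between calls to the robot, and variables do not carry over. Pictures are saved under pics/ and viewed, at most 10 in all, crops included, and the job is handed in when it is done.

Besides the shell and the picture viewer there is one more tool, called after "Request:" as name([rows], argument=value, ...), one row to a line, values as JSON. servo_tool: Moves the arm, as the interface text tells. Its arguments: {"type":"object","properties":{"deltas":{"type":"array"},"newtons":{"type":"number"}},"required":["deltas"]}

```bash
mkdir -p pics
cat > h.py <<'E'
import numpy as np, cv2
from bench import get_obs, vision, ticket
from scipy.spatial.transform import Rotation as R
def cam(name):
    o=get_obs(); c=vision.read_camera(name)
    if 'mount' in c:
        T=np.eye(4);T[:3,:3]=R.from_quat(o['tcp_rot']).as_matrix();T[:3,3]=o['position']
        c['W']=T@np.array(c['mount'])
    else:
        E=np.eye(4);E[:3,:3]=R.from_rotvec(np.ravel(c['rvec'])).as_matrix();E[:3,3]=np.ravel(c['tvec']);c['W']=np.linalg.inv(E)
    return c
def plane(c,uv,z):
    uv=np.atleast_2d(uv).astype(float);d=np.c_[uv,np.ones(len(uv))]@np.linalg.inv(c['intrinsics']).T@c['W'][:3,:3].T
    o=c['W'][:3,3];return o+d*((z-o[2])/d[:,2])[:,None]
def cloud(c):
    v,u=np.mgrid[0:420,0:560];z=c['range_z'];K=np.array(c['intrinsics'])
    P=np.stack([(u-K[0,2])/K[0,0]*z,(v-K[1,2])/K[1,1]*z,z],-1)
    P=P@c['W'][:3,:3].T+c['W'][:3,3];P[z<=0]=np.nan;return P
def save(n,img): cv2.imwrite('pics/'+n,img[...,::-1])
E
python3 - <<'E'
from h import *
a=cam('top');b=cam('scene')
save('top.png',a['color']);save('scene.png',b['color'])
o=get_obs();print(o)
for c in(a,b):
    P=cloud(c);h=cv2.cvtColor(c['color'],cv2.COLOR_RGB2HSV)
    print(c['W'][:3,3])
    for n,m in dict(red=((h[...,0]<8)|(h[...,0]>172)),purple=(h[...,0]>130)&(h[...,0]<165),blue=(h[...,0]>100)&(h[...,0]<125)).items():
        m=(m&(h[...,1]>120)&(h[...,2]>60)).astype(np.uint8)
        k,l,s,ce=cv2.connectedComponentsWithStats(m)
        for i in range(1,k):
            if s[i,4]>25:
                p=P[l==i];print(n,s[i],ce[i].round(1),np.nanmedian(p,0).round(3),np.nanmax(p[:,2]).round(3))
E
```

```text
{'t': 0.1, 'joint_positions': array([-1.26162047e+00,  4.80756676e-01,  1.59678768e+00,  3.68445525e-05,
        1.06512136e+00, -4.65832166e-02]), 'joint_vel': array([ 3.13719356e-05,  3.27599164e-04, -2.99433214e-03,  1.22520004e-03,
       -6.92641630e-04, -7.15021358e-04]), 'joint_torque': array([ 1.23200291e-03, -9.52259445e+01, -4.31040215e+01, -1.49301177e-04,
        5.26729142e-03,  4.21602738e-05]), 'position': array([ 0.22632728, -0.60893837,  0.23075329]), 'tcp_rot': array([ 9.84222545e-01,  1.76934150e-01, -5.42693085e-05, -5.34024002e-04]), 'force': array([-0.11988706, -0.25460193,  0.04138018]), 'torque': array([ 0.04295533, -0.01121556,  0.07216396]), 'finger_force': 0.0, 'grip_width': 0.08544645902433329}
[ 0.4863333  -0.00931227  0.8709509 ]
red [197 219  16  11 118] [204. 224.] [0.576 0.136 0.107] 0.11
red [173 254  35  35 741] [190.3 270.7] [0.491 0.158 0.114] 0.118
red [344 262  20  34 348] [354.3 279.5] [ 0.471 -0.134  0.123] 0.127
red [338 267  14  22 149] [343.  276.1] [ 0.478 -0.12   0.078] 0.081
red [407 293  23  21 259] [416.9 303.1] [ 0.425 -0.259  0.071] 
[... 174 characters left out ...]
 [348.  278.6] [ 0.472 -0.127  0.07 ] 0.075
[1.19896128 0.07460712 0.52182464]
red [369   0   4   8  30] [370.5   3.5] [-1.023  0.202  0.24 ] 0.261
red [225 157  23  32 516] [236.2 173.8] [ 0.482 -0.127  0.104] 0.126
red [374 163  13   4  33] [380.  164.5] [0.407 0.183 0.108] 0.109
red [184 165  13  21 170] [189.4 176.6] [ 0.434 -0.256  0.054] 0.074
red [356 174  32  17 435] [371.4 182. ] [0.495 0.16  0.114] 0.116
red [352 202  18  16 209] [360.4 209.3] [0.581 0.138 0.102] 0.109
purple [190 202  33  48 861] [207.6 220.1] [ 0.623 -0.151  0.083] 0.108
blue [374  22  31  14 356] [388.1  28.9] [-1.039  0.307  0.128] 0.348
blue [ 208  173   59   52 1444] [241.9 194.5] [ 0.498 -0.099  0.067] 0.072
```

View pics/top.png

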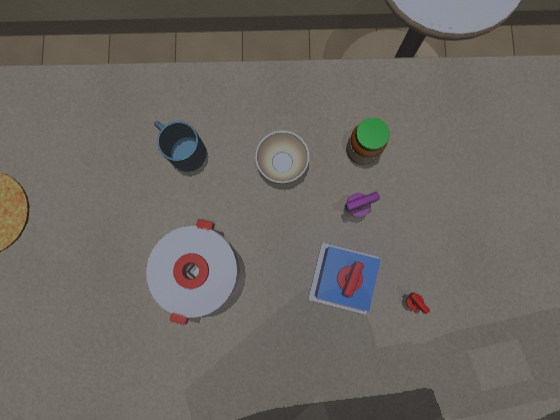

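View pics/scene.png

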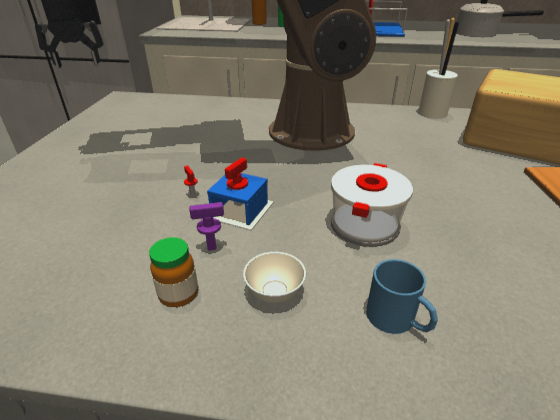

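Top view: the chopper lid is at about (192,271), and the stand is at (348,279) with a red handle in it. There are three handle-like things:
- purple at (360,199): excluded by colour
- small red at (417,303): too small, and outside the stand
- larger red at (352,279), in the blue stand: the one meant

I'll confirm this in a crop and measure it.

Run:
```python
from h import *
a=cam('top');b=cam('scene')
save('crop.png',cv2.resize(a['color'][180:330,310:450],None,fx=4,fy=4,interpolation=cv2.INTER_CUBIC))
def red(c):
    h=cv2.cvtColor(c['color'],cv2.COLOR_RGB2HSV);return ((h[...,0]<8)|(h[...,0]>172))&(h[...,1]>120)&(h[...,2]>60)
for c,bx,hb in((a,(165,250,215,295),(330,250,372,305)),(b,(350,168,392,196),(215,150,256,195))):
    m=red(c);P=cloud(c)
    mm=np.zeros(m.shape,np.uint8);x0,y0,x1,y1=bx;mm[y0:y1,x0:x1]=m[y0:y1,x0:x1]
    cs,_=cv2.findContours(mm,cv2.RETR_EXTERNAL,cv2.CHAIN_APPROX_NONE);k=max(cs,key=len)[:,0]
    q=plane(c,k,.115)[:,:2]
    A=np.c_[2*q,np.ones(len(q))];s=np.linalg.lstsq(A,(q**2).sum(1),rcond=None)[0]
    print('boss',s[:2],2*np.sqrt(s[2]+s[0]**2+s[1]**2))
    x0,y0,x1,y1=hb;S=np.zeros_like(m);S[y0:y1,x0:x1]=m[y0:y1,x0:x1]
    t=S&(P[...,2]>.1195)
    v,u=np.nonzero(t);q=plane(c,np.c_[u,v],.124)[:,:2]
    rc=cv2.minAreaRect(q.astype(np.float32)*1000);print('bar',len(u),rc,q.mean(0)); print(cv2.boxPoints(rc).round(1).tolist())
    t=S&(abs(P[...,2]-.078)<.004);v,u=np.nonzero(t)
    if len(u)>20:
        q=plane(c,np.c_[u,v],.078)[:,:2];print('collar',cv2.minEnclosingCircle((q*1000).astype(np.float32)))
m=red(a)
for y0,y1,x0,x1 in((215,235,190,220),(308,328,165,190)):
    v,u=np.nonzero(m[y0:y1,x0:x1]);print('clip',plane(a,[[u.mean()+x0,v.mean()+y0]],.108))
```

```text
boss [0.49114512 0.15736928] 0.060417905006150026
bar 297 ((473.3904113769531, -132.34054565429688), (15.094496726989746, 61.12977600097656), 66.12460327148438) [ 0.47312999 -0.13195857]
[[442.3999938964844, -126.9000015258789], [498.29998779296875, -151.60000610351562], [504.3999938964844, -137.8000030517578], [448.5, -113.0999984741211]]
collar ((473.1036682128906, -132.51907348632812), 22.94315528869629)
boss [0.49848089 0.15954022] 0.0644301587858503
bar 117 ((479.2301940917969, -127.0391845703125), (18.237985610961914, 66.2322998046875), 66.74950408935547) [ 0.47928819 -0.12797356]
[[445.20001220703125, -122.30000305175781], [506.1000061035156, -148.5], [513.2999877929688, -131.6999969482422], [452.3999938964844, -105.5999984741211]]
collar ((479.0268249511719, -128.3248748779297), 24.818077087402344)
clip [[0.5755432  0.13520186 0.108     ]]
clip [[0.40686454 0.18007381 0.108     ]]
```

View pics/crop.png

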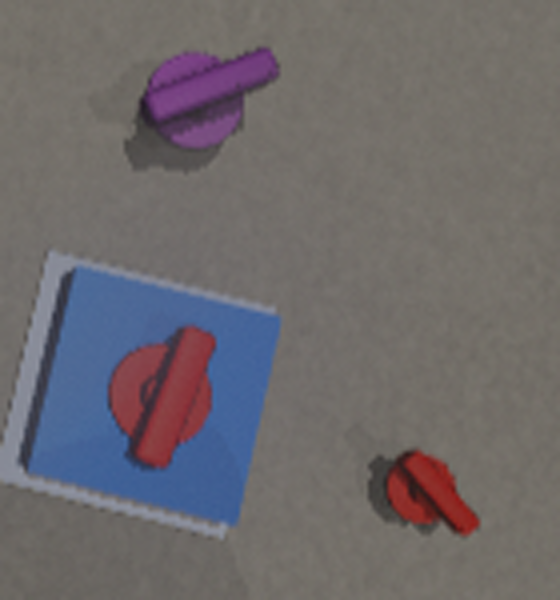

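The crop confirms it: the larger red handle is in the blue stand, and its bar runs from about (190,335) to (150,460) in the crop. The small red one at (430,490) and the purple one are left alone. I'll move above the stand now and turn to the bar.

Request:
servo_tool([
  [0, 0, 0, 44, -40, 0, 85],
  [0, 0, 0, 44, -40, 0, 85],
  [0, 0, 0, 44, -40, 0, 85],
  [0, 0, 0, 44, -40, 0, 85],
  [0, 0, 0, 44, -40, 0, 85],
  [0, 0, 0, 44, -40, 0, 85],
  [0, 0, 0, 44, -40, 0, 85],
  [0, 0, 0, 44, -40, 0, 85],
  [0, 0, 0, 44, -40, 0, 85],
  [0, 0, 0.187, 0, 0, 0, 85],
  [0, 0, 0.187, 0, 0, 0, 85],
  [0, 0, 0.187, 0, 0, 0, 85],
])

```text
t: 1.7
position: [0.4723, -0.1335, 0.2313]
tcp_rot: [0.994, -0.105, -0.0, -0.0]
force: [0.7, -0.5, -0.1]
grip_width: 0.0848
finger_force: 0.0
```

Request:
servo_tool([
  [0, 0, 0.187, 0, 0, 0, 85],
  [0, 0, 0.02, 0, 0, 0, 85],
  [0, 0, 0, 0, 0, 0, 85],
])

```text
t: 2.08
position: [0.4722, -0.1339, 0.2313]
tcp_rot: [0.979, -0.203, -0.0, -0.0]
force: [-0.3, 0.4, 0.6]
grip_width: 0.0853
finger_force: 0.0
```

```bash
cat >> h.py <<'E'
def red(c):
    h=cv2.cvtColor(c['color'],cv2.COLOR_RGB2HSV);return ((h[...,0]<8)|(h[...,0]>172))&(h[...,1]>110)&(h[...,2]>50)
E
python3 - <<'E'
from h import *
o=get_obs();c=cam('wrist');save('w1.png',c['color']);print(o['position'],o['tcp_rot'],o['joint_positions'],o['force']);print(np.array(c['mount']).round(3).tolist())
M=R.from_quat(o['tcp_rot']).as_matrix();print('yaw',np.arctan2(M[1,0],M[0,0]))
m=red(c);P=cloud(c)
t=m&(P[...,2]>.115)&(P[...,2]<.14);v,u=np.nonzero(t);q=plane(c,np.c_[u,v],.124)[:,:2]*1000
rc=cv2.minAreaRect(q.astype(np.float32));print('bar',len(u),np.nanmedian(P[t][:,2]),rc,cv2.boxPoints(rc).round(1).tolist(),u.min(),u.max(),v.min(),v.max())
E
```

```text
[ 0.47220329 -0.13387148  0.23127821] [ 9.79226855e-01 -2.02767762e-01 -2.95946383e-05 -1.23253170e-05] [-3.38041028e-01  2.58317469e-01  1.95236959e+00  2.06069250e-05
  9.30967548e-01  1.64111014e+00] [-0.26058989  0.35970582  0.57700343]
[[0.0, -0.964, -0.266, 0.067], [1.0, 0.0, -0.0, 0.001], [0.001, -0.266, 0.964, -0.143], [0.0, 0.0, 0.0, 1.0]]
yaw -0.40836714873482977
bar 1644 0.12406778125470655 ((475.15850830078125, -132.38436889648438), (15.3069429397583, 62.911827087402344), 66.88877868652344) [[443.20001220703125, -127.0999984741211], [501.1000061035156, -151.8000030517578], [507.1000061035156, -137.6999969482422], [449.20001220703125, -113.0]] 264 285 163 245
```

View pics/w1.png

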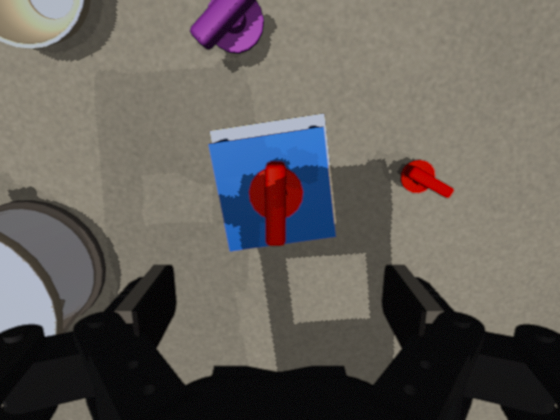

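The wrist view shows the bar upright in the image at u≈275, v 163–245, with its top at z=0.124 as expected. I'll centre on it and descend.

Request:
servo_tool([
  [0, 0, 0, 2, -2.5, 30, 60],
  [0, 0, 0, 0, 0, 45, 60],
  [0, 0, 0, 0, 0, 40, 60],
  [0, 0, 0, 0, 0, 15, 60],
  [0, 0, 0, 0, 0, 8, 60],
  [0, 0, 0, 0, 0, 0, 60],
])

```text
t: 2.88
position: [0.4755, -0.1326, 0.0938]
tcp_rot: [0.979, -0.204, 0.0, 0.0]
force: [-0.7, -1.0, -1.2]
grip_width: 0.0598
finger_force: 0.0
```

Request:
servo_tool([
  [0, 0, 0, 0, 0, 0, 5],
  [0, 0, 0, 0, 0, 0, 5],
  [0, 0, 0, 0, 0, 0, 5],
  [0, 0, 0, 0, 0, 0, 5],
  [0, 0, 0, 0, 0, 0, 5],
  [0, 0, 0, 0, 0, 0, 5],
], newtons=60)

```text
t: 3.62
position: [0.4756, -0.1325, 0.0942]
tcp_rot: [0.979, -0.205, 0.001, 0.0]
force: [-2.7, 1.4, 13.1]
grip_width: 0.016
finger_force: 58.4
```

Request:
servo_tool([
  [0, 0, 0, 0, 0, -3, 5],
  [0, 0, 0, 0, 0, -15, 5],
  [0, 0, 0, 0, 0, -30, 5],
  [0, 0, 0, 0, 0, -40, 5],
  [0, 0, 0, 0, 0, -40, 5],
  [0, 0, 0, 0, 0, -22, 5],
  [0, 0, 0, 0, 0, 0, 5],
])

```text
t: 4.5
position: [0.4759, -0.1327, 0.2455]
tcp_rot: [0.979, -0.205, 0.002, 0.0]
force: [0.0, -0.8, -2.2]
grip_width: 0.0159
finger_force: 58.7
```

Run:
```python
from h import *
o=get_obs();c=cam('wrist');s=cam('scene');save('w2.png',np.vstack([c['color'],s['color'][60:240]])[:600]);print(o['position'],o['tcp_rot'],o['joint_positions'],o['force'],o['torque'])
M=R.from_quat(o['tcp_rot']).as_matrix();print('yaw',np.arctan2(M[1,0],M[0,0]))
```

```text
[ 0.47593862 -0.1326771   0.24550881] [ 9.78844094e-01 -2.04598540e-01  1.90179933e-03  2.46761404e-04] [-3.33225668e-01  2.44003641e-01  1.93133660e+00 -8.68893109e-06
  9.62416936e-01  1.64968349e+00] [ 0.01759881 -0.78201995 -2.24749725] [-0.00938328  0.00419962 -0.01644908]
yaw -0.41210844024275195
```

View pics/w2.png

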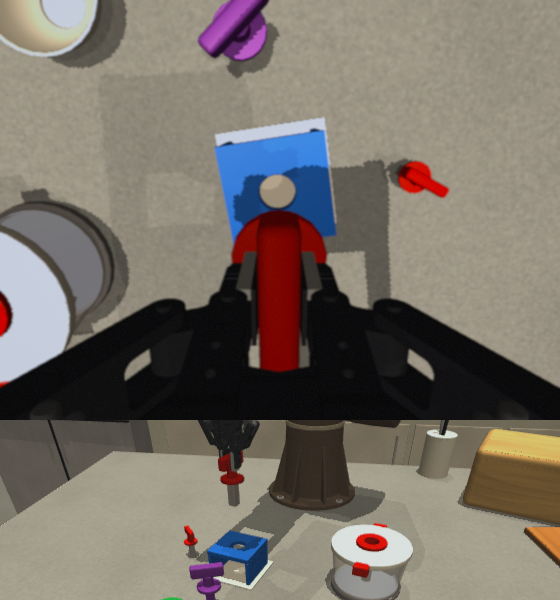

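The handle is held cleanly (bar between the pads in the wrist view), and the empty stand hole shows at (277,190). I'll go beside the bore axis to look into it.

Request:
servo_tool([
  [0, 0, 0, -19.5, -42, 0, 5],
  [0, 0, 0, -19.5, -42, 0, 5],
  [0, 0, 0, -19.5, -42, 0, 5],
  [0, 0, 0, -19.5, -42, 0, 5],
  [0, 0, 0, -19.5, -42, 0, 5],
  [0, 0, 0, -19.5, -42, 0, 5],
  [0, 0, -0.182, 0, 0, 0, 5],
  [0, 0, -0.182, 0, 0, 0, 5],
  [0, 0, -0.182, 0, 0, 0, 5],
  [0, 0, -0.182, 0, 0, 0, 5],
  [0, 0, -0.182, 0, 0, 0, 5],
  [0, 0, 0, 0, 0, 0, 5],
])

```text
t: 6.1
position: [0.4681, 0.1452, 0.2422]
tcp_rot: [0.969, 0.246, -0.001, -0.0]
force: [0.5, 0.0, -1.6]
grip_width: 0.0161
finger_force: 58.9
```

Run:
```python
from h import *
o=get_obs();c=cam('wrist');print(o['position'],o['joint_positions'],o['force'],o['torque'])
M=R.from_quat(o['tcp_rot']).as_matrix();print('yaw',np.arctan2(M[1,0],M[0,0]),M[:,2])
P=cloud(c);m=red(c)&(abs(P[...,2]-.115)<.005)
v,u=np.nonzero(m);print(len(u),u.min(),u.max(),v.min(),v.max())
cs,_=cv2.findContours(m.astype(np.uint8),cv2.RETR_CCOMP,cv2.CHAIN_APPROX_NONE)
for k in cs:
    if len(k)>40:
        q=plane(c,k[:,0],.115)[:,:2]
        for _ in range(3):
            A=np.c_[2*q,np.ones(len(q))];s=np.linalg.lstsq(A,(q**2).sum(1),rcond=None)[0];r=np.sqrt(s[2]+s[0]**2+s[1]**2)
            e=abs(np.linalg.norm(q-s[:2],axis=1)-r);q=q[e<max(.0015,np.median(e)*2)]
        print('circle',len(k),len(q),s[:2],2*r)
u0,v0=int(np.median(u)),int(np.median(v))
print(u0,v0)
cr=c['color'][max(0,v0-60):v0+60,max(0,u0-60):u0+60]
save('w3.png',np.hstack([cv2.resize(c['color'],(400,300)),cv2.resize(cr,(400,300*1),interpolation=cv2.INTER_CUBIC)]) if 0 else cv2.resize(cr,(600,600),interpolation=cv2.INTER_CUBIC))
np.savez('w3.npz',color=c['color'],W=c['W'],K=c['intrinsics'],z=c['range_z'])
```

```text
[0.46813069 0.14522033 0.24220018] [2.38924318e-01 2.45364897e-01 1.93895877e+00 2.75007518e-05
 9.59393879e-01 1.31276858e+00] [ 0.45030219  0.03171341 -1.64840118] [ 0.02132046  0.01357498 -0.01591874]
yaw 0.49693683108222886 [-2.06985719e-03 -4.80992189e-04 -9.99997742e-01]
3932 199 371 72 246
circle 225 225 [0.49160909 0.15843652] 0.06158513357883218
circle 109 109 [0.49204727 0.15872654] 0.02969737485733977
278 166
```

View pics/w3.png

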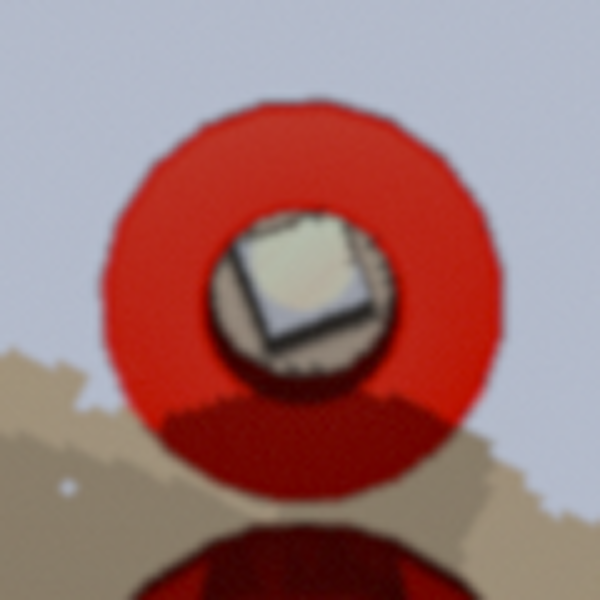

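The wrist view shows the red boss centred at crop (303,300), with a 29.7 mm bore at z=0.115 as specified. The square socket inside sits about 21° round, its lower edge running (270,352)–(372,308), so its world yaw is about 0.87. I'll go over the axis about 0.25 rad short of that and descend gently.

Request:
servo_tool([
  [0, 0, -0.1, 14, -0.2, 0, 5],
  [0, 0, 0, 14, 1.2, 0, 5],
  [0, 0, 0, 0, 0, 0, 5],
  [0, 0, 0, 0, 0, 20, 5],
  [0, 0, 0, 0, 0, 22, 5],
  [0, 0, 0, 0, 0, 0, 5],
])

```text
t: 6.9
position: [0.4919, 0.1587, 0.2]
tcp_rot: [0.956, 0.293, -0.002, -0.0]
force: [0.0, -0.4, -0.9]
grip_width: 0.0155
finger_force: 58.9
```

Request:
servo_tool([
  [0, 0, 0, 0, 0, 10, 5],
  [0, 0, 0, 0, 0, 10, 5],
  [0, 0, 0, 0, 0, 7, 5],
  [0, 0, 0, 0, 0, 0, 5],
])

```text
t: 7.4
position: [0.493, 0.1591, 0.1738]
tcp_rot: [0.956, 0.294, -0.0, -0.0]
force: [0.1, -0.5, -1.8]
grip_width: 0.0158
finger_force: 58.9
```

Request:
servo_tool([
  [0, 0, 0, 0, 0, 5, 5],
  [0, 0, 0, 0, 0, 4, 5],
  [0, 0, 0, 0, 0, 1, 5],
  [0, 0, 0, 0, 0, 1, 5],
  [0, 0, 0, 0, 0, 1, 5],
  [0, 0, 0, 0, 0, 0, 5],
])

```text
t: 8.15
position: [0.4933, 0.1591, 0.1623]
tcp_rot: [0.956, 0.294, -0.0, -0.0]
force: [-0.2, -0.4, -1.2]
grip_width: 0.0157
finger_force: 58.9
```

Run:
```python
from h import *
o=get_obs();print(o['position'],o['force'],o['torque'],o['joint_positions'][5])
M=R.from_quat(o['tcp_rot']).as_matrix();print('yaw',np.arctan2(M[1,0],M[0,0]),M[:,2])
```

```text
[0.49325811 0.1591115  0.16227846] [-0.17827273 -0.42499132 -1.21661333] [-0.0259444  -0.01969176 -0.01054644] 1.226515513617058
yaw 0.5978143666698728 [-6.22958594e-05 -1.25993060e-05 -9.99999998e-01]
```

Request:
servo_tool([
  [0, 0, 0, -0.7, 0, 1, 5],
  [0, 0, 0, 0, 0, 1, 5],
  [0, 0, 0, 0, 0, 1, 5],
  [0, 0, 0, 0, 0, 0, 5],
])

```text
t: 8.65
position: [0.4927, 0.1588, 0.1593]
tcp_rot: [0.956, 0.294, -0.0, -0.0]
force: [-0.5, 1.6, 1.1]
grip_width: 0.016
finger_force: 59.1
```

Request:
servo_tool([
  [0, 0, 0, 0, 0, 1, 5],
  [0, 0, 0, 0, 0, 1, 5],
  [0, 0, 0, 0, 0, 0, 5],
])

```text
t: 9.02
position: [0.4927, 0.1587, 0.1573]
tcp_rot: [0.956, 0.294, -0.0, -0.0]
force: [-1.0, 1.5, 2.0]
grip_width: 0.0161
finger_force: 59.2
```

In contact at about 3.5 N, which matches the spring. I'll turn under this light push.

Request:
servo_tool([
  [0, 0, -0.04, 0, 0, 0, 5],
  [0, 0, -0.04, 0, 0, 0, 5],
  [0, 0, -0.04, 0, 0, 0, 5],
  [0, 0, 0, 0, 0, 0, 5],
])

```text
t: 9.52
position: [0.4927, 0.1587, 0.1572]
tcp_rot: [0.936, 0.351, -0.0, 0.0]
force: [-0.3, -0.2, -1.9]
grip_width: 0.0161
finger_force: 58.8
```

Request:
servo_tool([
  [0, 0, -0.03, 0, 0, 0, 5],
  [0, 0, -0.03, 0, 0, 0, 5],
  [0, 0, 0, 0, 0, 0, 5],
])

```text
t: 9.9
position: [0.4927, 0.1587, 0.1573]
tcp_rot: [0.925, 0.379, 0.0, 0.0]
force: [0.6, 0.2, -1.0]
grip_width: 0.0162
finger_force: 58.8
```

Request:
servo_tool([
  [0, 0, -0.03, 0, 0, 0, 5],
  [0, 0, -0.03, 0, 0, 0, 5],
  [0, 0, 0, 0, 0, 0, 5],
])

```text
t: 10.28
position: [0.4927, 0.1587, 0.1573]
tcp_rot: [0.913, 0.407, -0.0, 0.0]
force: [-0.7, -0.1, -2.2]
grip_width: 0.0161
finger_force: 58.8
```

Run:
```python
from h import *
for i in range(1):
    o=get_obs();print(o['position'],o['force'],o['torque'],o['joint_positions'][5])
    M=R.from_quat(o['tcp_rot']).as_matrix();print('yaw',np.arctan2(M[1,0],M[0,0]),M[:,2])
```

```text
[0.49269418 0.15870622 0.15730858] [-0.71007636 -0.08327681 -2.17681345] [ 0.00372306 -0.00126563  0.01072042] 0.9853523939926069
yaw 0.83850797624679 [-6.36456434e-06 -7.65733112e-06 -1.00000000e+00]
```

The push vanished at yaw ≈0.72–0.84, so it has matched. I'll slide down carefully.

Request:
servo_tool([
  [0, 0, -0.02, 0, 0, 1, 5],
  [0, 0, 0, 0, 0, 2, 5],
  [0, 0, 0, 0, 0, 2, 5],
  [0, 0, 0, 0, 0, 0, 5],
])

```text
t: 10.78
position: [0.4926, 0.1587, 0.1521]
tcp_rot: [0.909, 0.416, -0.0, -0.0]
force: [-0.2, 0.3, -2.5]
grip_width: 0.0159
finger_force: 58.9
```

Request:
servo_tool([
  [0, 0, 0, 0, 0, 2, 5],
  [0, 0, 0, 0, 0, 2, 5],
  [0, 0, 0, 0, 0, 2, 5],
  [0, 0, 0, 0, 0, 0, 5],
])

```text
t: 11.28
position: [0.4926, 0.1587, 0.1461]
tcp_rot: [0.909, 0.416, -0.0, -0.0]
force: [1.0, 0.2, -2.1]
grip_width: 0.0159
finger_force: 58.9
```

Request:
servo_tool([
  [0, 0, 0, 0, 0, 2, 5],
  [0, 0, 0, 0, 0, 2, 5],
  [0, 0, 0, 0, 0, 1, 5],
  [0, 0, 0, 0, 0, 0, 5],
])

```text
t: 11.78
position: [0.4927, 0.1587, 0.1412]
tcp_rot: [0.909, 0.416, -0.0, -0.0]
force: [0.7, -0.1, -1.4]
grip_width: 0.0163
finger_force: 58.9
```

Request:
servo_tool([
  [0, 0, 0, 0, 0, 1, 5],
  [0, 0, 0, 0, 0, 0, 5],
])

```text
t: 12.02
position: [0.4927, 0.1587, 0.1403]
tcp_rot: [0.909, 0.416, -0.0, -0.0]
force: [-0.5, -0.3, -2.1]
grip_width: 0.0158
finger_force: 58.9
```

Request:
servo_tool([
  [0, 0, 0, 0, 0, 0.6, 5],
  [0, 0, 0, 0, 0, 0, 5],
])

```text
t: 12.28
position: [0.4927, 0.1587, 0.1397]
tcp_rot: [0.909, 0.416, -0.0, -0.0]
force: [0.5, -0.0, -1.0]
grip_width: 0.016
finger_force: 58.9
```

Request:
servo_tool([
  [0, 0, 0, 0, 0, 0.5, 5],
  [0, 0, 0, 0, 0, 0, 5],
])

```text
t: 12.52
position: [0.4928, 0.1588, 0.1394]
tcp_rot: [0.909, 0.416, 0.0, -0.0]
force: [-1.4, 1.0, 2.9]
grip_width: 0.0159
finger_force: 59.5
```

Request:
servo_tool([
  [0, 0, 0, 0, 0, 0.4, 5],
  [0, 0, 0, 0, 0, 0, 5],
])

```text
t: 12.78
position: [0.4928, 0.1588, 0.1393]
tcp_rot: [0.909, 0.416, 0.0, -0.0]
force: [-3.7, 0.8, 11.3]
grip_width: 0.0157
finger_force: 60.4
```

Seated: the contact is stiff at the expected height. I'll ease off, release and retreat.

Request:
servo_tool([
  [0, 0, 0, 0, 0, -0.4, 5],
  [0, 0, 0, 0, 0, 0, 5],
  [0, 0, 0, 0, 0, 0, 40],
  [0, 0, 0, 0, 0, 0, 40],
  [0, 0, 0, 0, 0, 0, 40],
  [0, 0, 0, 0, 0, 0, 40],
], newtons=20)

```text
t: 13.52
position: [0.4927, 0.1587, 0.1391]
tcp_rot: [0.909, 0.416, -0.0, 0.0]
force: [-0.1, 0.3, -0.6]
grip_width: 0.0402
finger_force: 0.0
```

Request:
servo_tool([
  [0, 0, 0, 0, 0, -10, 40],
  [0, 0, 0, 0, 0, -30, 40],
  [0, 0, 0, 0, 0, -40, 40],
  [0, 0, 0, 0, 0, -30, 40],
  [0, 0, 0, -40, 0, 0, 40],
  [0, 0, 0, 0, 0, 0, 40],
])

```text
t: 14.28
position: [0.4651, 0.1273, 0.2502]
tcp_rot: [0.91, 0.416, 0.0, 0.0]
force: [0.7, 0.7, 0.3]
grip_width: 0.0397
finger_force: 0.0
```

Run:
```python
from h import *
o=get_obs();c=cam('wrist');s=cam('scene');print(o['t'],o['position'],o['force'])
save('w4.png',np.vstack([c['color'],cv2.resize(s['color'][140:250,300:447],(560,420))])[:,:][::1][0:840:1] if 0 else np.hstack([c['color'][:300,140:420],cv2.resize(s['color'][140:250,320:430],(300,300),interpolation=cv2.INTER_CUBIC)]))
P=cloud(c);m=red(c)
for lo,hi in((.11,.118),(.118,.128),(.16,.18)):
    t=m&(P[...,2]>lo)&(P[...,2]<hi);print(lo,t.sum(),np.nanmedian(P[t],0) if t.any() else '')
```

```text
14.275 [0.46511787 0.12729932 0.25021413] [0.71239815 0.6766297  0.34150898]
0.11 1507 [0.49243139 0.16309966 0.1154955 ]
0.118 1463 [0.49161577 0.15781736 0.12349773]
0.16 2341 [0.49268099 0.15876167 0.16909444]
```

View pics/w4.png

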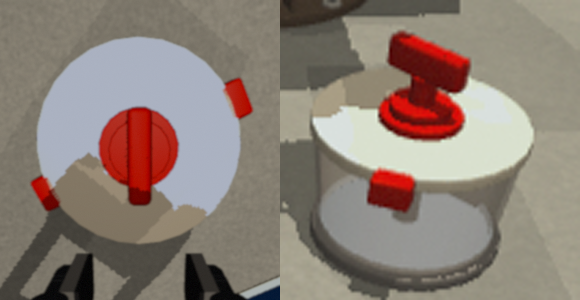

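The handle stands upright in the boss (at about (140,155) in the left half). The collar top is at 0.1235 and the boss at 0.1155, exactly 8 mm apart, and the bar top is at 0.169. It is flush and released, so I'll hand in.

```bash
python3 -c "
from bench import ticket;print(ticket.hand_in())"
```

```text
the job is handed in; nothing more can be done
None
```

The red handle is fully home in the chopper, collar flush on the boss. It was let go, and the job was handed in after about 14 s with no push above roughly 13 N at the wrist; the mug, jar and bowl were not touched.

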